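# Lay the sawn quartz bar on the draining slide

### The job

Pick up the long sawn quartz bar from the rubber mat, lower it lengthwise onto the upper end of the sloped dark steel draining slide and let go there, so that it slides down by itself and comes to rest against the stop at the bottom. Leave the short sawn block and the round core where they are.

Things in the scene. Friction and masses are not known exactly. Their poses are not given: they have to be found in the camera images.
- bar: The long sawn quartz bar: a plain whitish rectangular block 80 long (its x) x 36 wide (its y) x 42 high (its z), about 0.32 kg. Origin at its centre, 21 mm above the mat. It lies on a black rubber mat (250 x 260 mm, 4 mm thick) with the stub and the core, at any place and yaw; at least 25 mm is free beside its long sides.
- deck: Sloped deck of a fixed dark steel chute. Origin on its surface at the foot, midway along the stop's face, 30 mm above the table. x runs up the slope (30 deg above level, heading away from the robot and to its right), y across, z square to the deck. 240 long; lane 64 wide between rails 6 thick, 8 high; stop 30 high at x = 0. Friction about 0.35: quartz let go on it slides down.
- stub: A bystander: a short sawn quartz block of the same whitish stone, 40 (x) x 36 (y) x 42 mm high, standing on the mat. Origin at the centre of its underside. To be left alone.
- core: A bystander: a round drilled quartz core, an upright cylinder 36 mm in diameter and 56 mm high, on the mat. Origin at the centre of its underside. To be left alone.
Mind the look-alikes: they are no part of the job. Leave any orange or turquoise look-alike of the bar alone.

How it is judged:
By the outcome, as a careful person would: the job done as asked, in the order asked, and still so for the second after the job is handed in, with the robot touching nothing.
It also fails if it takes over 35 s, if anything falls off the work surface, if the arm or the gripper's body presses on something with over 40 N, if the wrist force passes 120 N, or if a joint passes its speed limit or range.

### The arm

A 6-joint arm with a two-finger parallel gripper is mounted at the origin on the work surface. World frame = base frame: x ahead of the robot, y to its left, z up, the work surface at z = 0. Lengths are in m, angles in rad, forces in N, time in s.
With the tool pointing down it reaches from about 0.375 to 0.75 m from the base axis. Payload 9 kg.
Tool frame: the origin (TCP) lies midway between the tips of the shut fingers; the grasp point (between the pads) lies 19 mm behind it (arm.hold_point_z is the distance from the TCP to the grasp point, in m); z points along the fingers, y is the line along which they close (so a half turn about z gives the same grasp; the last joint's range is limited). The gripper opens to 85 mm and grips with 20 to 120 N. Pads are 22 mm wide; open, the fingers measure 114 mm over their backs; the gripper's body (76 mm by 85 mm) begins 54 mm behind the grasp point. The pads swing forward as they close: fully open they stand 13 mm farther back than shut.
Start: joints at [-0.218, 0.104, 0.097, 1.564, 0, 1.353], TCP at [0.6, 0, 0.231] pointing down, gripper open.
Joint ranges: [-2.99, 2.99], [-0.84, 1.86], [-1.1, 1.16], [-1.84, 2.11], [-1.51, 1.56], [-3.14, 3.14]. Speed limits (rad/s): [2.22, 2.22, 2.57, 3.14, 3.14, 3.14].

### API

Orientations are given as a rotation vector (axis times angle).
In Python, from bench import arm gives the robot as it stands.
- The arm moves only by the tool jog_arm, never from a script. Its argument "rows" is a list of rows, each a list of 7 numbers: the gripper command: -1 is shut, 1 is fully open, values between are in proportion, then the shift along the world's x, y, z scaled (see below), then the turn, a rotation vector about the world's x, y, z scaled (see below). A call has 1 to 20 rows; each row shifts and turns the commanded pose from where the row before left it; what a row does not reach is not made up. The controller multiplies each number of a shift by 3 cm and each number of a turn by 4 degrees. A row lasts 1/10 s, in which the tool goes at most 50 mm and 8.59 degrees, less where a joint would pass 70% of its speed; a pose out of reach is approached as far as the arm can. A call with a number of a shift or a turn outside -1 to 1 is refused whole. A call with a gripper value outside its range is refused whole. The fingers move at their own pace and stop on an object; "grip_force" is the grip in N (left out, the last holds). Time passes only in rows, so rows that do not move let the fingers close. It gives the time, the measured TCP pose, the force, the opening and the grip force at its end, in the units of the state.
- arm.state(): the state, without advancing time (a new reading comes with each control period).
- arm.capture(name): name is "scene" or "side" or "wrist"; returns a dict with "color" (480x640x3 uint8, red, green, blue), "fx", "fy", "cx", "cy" (pixels), "R" (3x3) and "t" (3): a world point X has camera coordinates R X + t; the wrist camera has in their place "hand_eye" (4x4, takes a point from camera to tool coordinates, whose origin is the TCP and whose axes are the flange's). Camera axes: x right, y down, z forward; pixel columns grow to the right and rows downward; lengths in m; the calibration is good to about 2 mm. A picture is of the moment at which its call begins: read the wrist's pose just before it. There is no depth.
- arm.close_job(): hands the job in; it is judged then, once.
The state is a dict: "clock": time; "joint_pos": joint angles; "qd": joint speeds; "joint_efforts": joint torques, N m; "tcp_pos": TCP position; "tool_rot": TCP orientation; "force": force on the tool from outside, world axes, zero at the start; "moment": the same for the moment, N m; "gripper_width": finger opening in m; "grip_force": force on a finger pad.
Only numpy, scipy, OpenCV 4.12 (cv2) and the standard library are available. Lean on these libraries where they do the work, as an engineer would, in place of code of your own. Each camera call takes 0.05 s, during which the arm holds its last target. There are 200 camera calls.

## Working session

There is one attempt and no reset: what is moved stays moved. The work goes in short steps, Python scripts to look and compute and a tool call to move; the robot and the scene stay as the last step left them, time stands still between calls to the robot, and variables do not carry over. Pictures are saved under pics/ and viewed, at most 10 in all, crops included, and the job is handed in when it is done.

Besides the shell and the picture viewer there is one more tool, called by a JSON object that holds its "op" and its "data", one argument or row to a line. jog_arm: Moves the arm, as the interface text tells. Shifts and turns lie within -1 to 1; 1 stands for 3 cm of shift or 4 degrees of turn. Its arguments: {"type":"object","properties":{"rows":{"type":"array"},"grip_force":{"type":"number"}},"required":["rows"]}

```bash
mkdir -p pics; cat > h.py <<'E'
import numpy as np,cv2,pickle
from scipy.spatial.transform import Rotation as Ro
from bench import arm
def cap(n,f):
    s=arm.state();c=arm.capture(n)
    if n=="wrist":
        T=np.eye(4);T[:3,:3]=Ro.from_rotvec(s["tool_rot"]).as_matrix();T[:3,3]=s["tcp_pos"]
        W=T@np.array(c["hand_eye"]);c["R"]=W[:3,:3].T;c["t"]=-c["R"]@W[:3,3]
    pickle.dump(c,open(f"pics/{f}.pkl","wb"));cv2.imwrite(f"pics/{f}.png",c["color"][:,:,::-1]);return c
def load(f):return pickle.load(open(f"pics/{f}.pkl","rb"))
def px(c,u,v,z):
    R=np.array(c["R"]);o=-R.T@np.array(c["t"]);d=R.T@np.array([(u-c["cx"])/c["fx"],(v-c["cy"])/c["fy"],1]);return o+d*(z-o[2])/d[2]
def proj(c,X):
    q=np.array(c["R"])@np.array(X)+np.array(c["t"]);return np.array([c["fx"]*q[0]/q[2]+c["cx"],c["fy"]*q[1]/q[2]+c["cy"]])
E
python3 - <<'E'
from h import *
for n in("scene","side","wrist"):
    c=cap(n,n+"0");R=np.array(c["R"]);print(n,c["fx"],(-R.T@np.array(c["t"])).round(3),R[2].round(2))
print(arm.state())
E
```

```text
scene 536.9420188374268 [1.077 0.29  0.838] [-0.47 -0.27 -0.84]
side 435.2440552386929 [ 0.306 -0.569  0.448] [ 0.42  0.76 -0.5 ]
wrist 401.2451610891927 [0.6   0.078 0.372] [-0.   -0.31 -0.95]
{'clock': 0.15, 'joint_pos': array([-2.17679314e-01,  1.04566851e-01,  9.66676204e-02,  1.56391649e+00,
       -1.45694304e-05,  1.35308085e+00]), 'qd': array([-0.00082034, -0.00166548,  0.00264018,  0.00070384, -0.00131226,
        0.00026958]), 'joint_efforts': array([ 3.56894714e-03, -5.57353413e+01,  5.04006886e+01,  1.24952567e-02,
       -2.60494489e-04,  1.42527287e-05]), 'tcp_pos': array([5.99745415e-01, 7.37310981e-05, 2.30709047e-01]), 'tool_rot': array([-2.22079900e+00, -2.22087933e+00,  8.80050058e-04]), 'force': array([0.32540794, 0.86535927, 0.53283158]), 'moment': array([ 0.05074016, -0.00089414, -0.01848381]), 'grip_force': 0.0, 'gripper_width': 0.0853615126594031}
```

View pics/scene0.png

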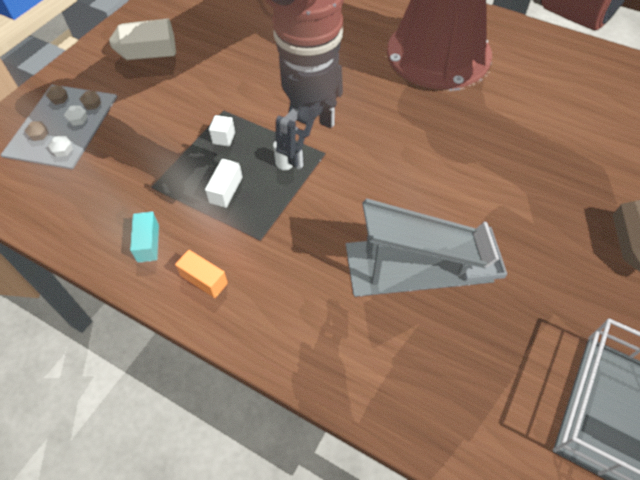

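View pics/side0.png

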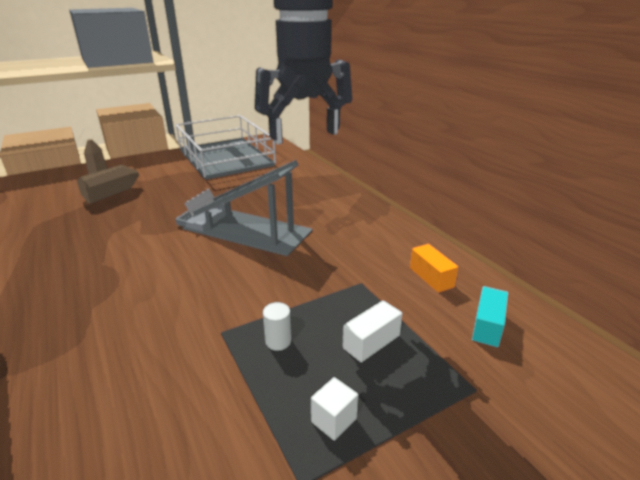

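The scene view shows the bar at about (224,183), the stub at (222,130), the core at (288,155), and the chute with its upper end at (365,220) and its stop at (490,245). I'll enlarge the bar and the chute.

```bash
python3 - <<'E'
from h import *
def crop(f,x,y,w,h,s):return cv2.resize(load(f)["color"][y:y+h,x:x+w,::-1],None,fx=s,fy=s,interpolation=cv2.INTER_CUBIC)
a=crop("scene0",345,190,170,110,4.7);cv2.imwrite("pics/c1.png",a)
b=crop("scene0",195,150,64,64,6);c=crop("side0",330,290,85,80,4.8);d=np.zeros((384,800,3),np.uint8);d[:,:384]=b;d[:,390:390+c.shape[1]]=c;cv2.imwrite("pics/c2.png",d)
cv2.imwrite("pics/c3.png",crop("side0",165,150,160,110,5))
E
```

```text
(no output)
```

View pics/c1.png

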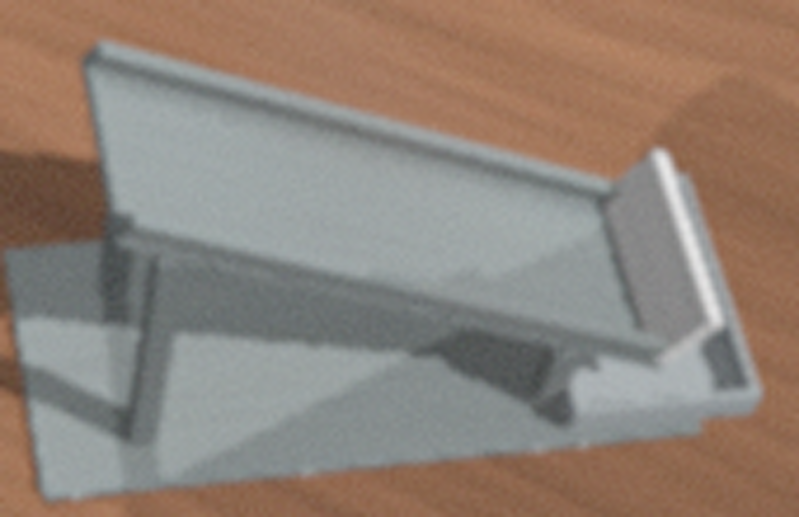

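View pics/c2.png

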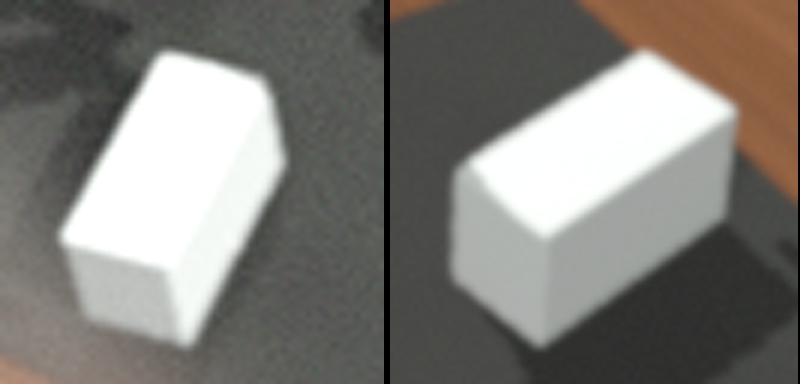

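View pics/c3.png

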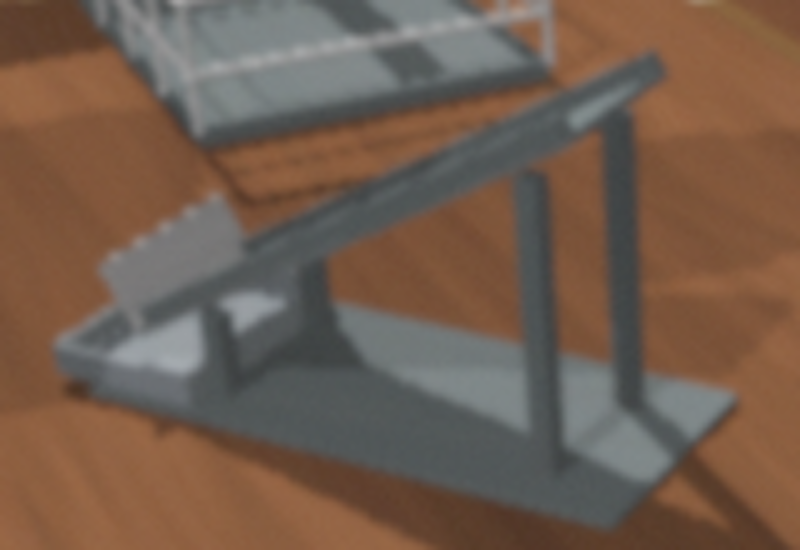

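```bash
cat > fit.py <<'E'
from h import *
from scipy.optimize import least_squares
S,D=load("scene0"),load("side0")
A=lambda u,v:(S,345+u/4.7,190+v/4.7)
B=lambda u,v:(S,195+u/6,150+v/6)
C=lambda u,v:(D,330+(u-390)/4.8,290+v/4.8)
E=lambda u,v:(D,165+u/5,150+v/5)
def fit(obs,pose,x0):
    f=lambda p:np.concatenate([proj(c,pose(p)[0]@np.array(X)+pose(p)[1])-[u,v] for (c,u,v),X in obs])
    r=least_squares(f,x0,loss="soft_l1");print(r.x.round(4),np.degrees(r.x[2]).round(1));print(f(r.x).reshape(-1,2).round(1).tolist());return r.x
def deck(p):return Ro.from_euler("ZY",[p[2],-np.pi/6]).as_matrix(),np.array([p[0],p[1],.03])
def bar(p):return Ro.from_euler("z",p[2]).as_matrix(),np.array([p[0],p[1],.025])
E
python3 - <<'E'
from fit import *
p=fit([(A(100,42),(.24,-.038,.008)),(A(110,218),(.24,.038,.008)),(A(652,150),(0,-.035,.03)),(A(712,328),(0,.035,.03)),(A(612,190),(0,-.032,.008)),(A(655,348),(0,.035,.008)),(E(103,268),(0,-.035,.03)),(E(222,195),(0,.035,.03)),(E(655,52),(.24,.038,.008))],deck,[.6,.25,-.9])
h=.021
b=fit([(B(163,52),(.04,.018,h)),(B(265,80),(.04,-.018,h)),(B(62,238),(-.04,.018,h)),(B(168,268),(-.04,-.018,h)),(B(190,345),(-.04,-.018,-h)),(B(85,320),(-.04,.018,-h)),
(C(457,170),(-.04,-.018,h)),] [:6],bar,[.6,-.1,3.0])
# overlay check
for c,f in((S,"scene"),(D,"side")):
    im=c["color"][:,:,::-1].copy()
    im=cv2.resize(im,None,fx=3,fy=3,interpolation=cv2.INTER_CUBIC)
    def seg(pose,q,X,col):
        P=[proj(c,pose(q)[0]@np.array(x)+pose(q)[1]) for x in X];cv2.polylines(im,[np.round((np.array(P)+.5)*3).astype(int)],True,col,1)
    seg(deck,p,[(0,-.032,0),(.24,-.032,0),(.24,.032,0),(0,.032,0)],(0,0,255));seg(deck,p,[(0,-.035,0),(0,.035,0),(0,.035,.03),(0,-.035,.03)],(255,0,0))
    seg(deck,p,[(0,-.038,.008),(.24,-.038,.008),(.24,.038,.008),(0,.038,.008)],(0,255,255))
    for z in(-h,h):seg(bar,b,[(.04,.018,z),(.04,-.018,z),(-.04,-.018,z),(-.04,.018,z)],(0,0,255))
    x,y=((195,140) if f=="scene" else (165,150));w=320 if f=="scene" else 260
    cr=im[y*3:y*3+570,x*3:x*3+w*3];cr=cv2.resize(cr,(390,int(570*390/cr.shape[1])))if 0 else cr
    cv2.imwrite(f"pics/o_{f}.png",cv2.resize(cr,(800,int(cr.shape[0]*800/cr.shape[1]))))
for xx in(.24,.19,.17):
    R,t=deck(p);print(xx,(R@[xx,0,.021]+t).round(4))
E
```

```text
[ 0.5004  0.2773 -0.9572] -54.8
[[-1.6, -2.0], [3.4, 0.1], [0.1, 1.4], [-1.8, -2.9], [0.4, 0.8], [1.1, -0.9], [2.0, -1.6], [-0.4, 0.3], [0.5, -0.4]]
[ 0.5953 -0.2033  3.3524] 192.1
[[-0.0, 0.3], [0.1, -0.2], [-0.0, 0.1], [0.0, -0.4], [-0.2, 0.2], [0.1, -0.1]]
0.24 [0.6141 0.1159 0.1682]
0.19 [0.5891 0.1513 0.1432]
0.17 [0.5791 0.1655 0.1332]
```

View pics/o_scene.png

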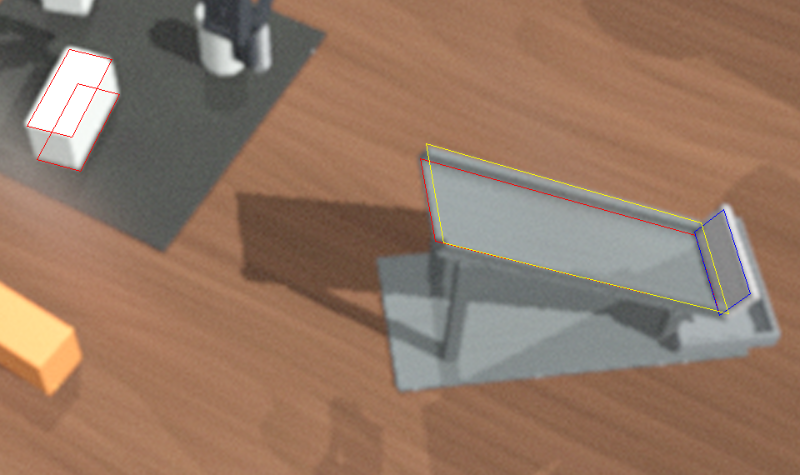

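View pics/o_side.png

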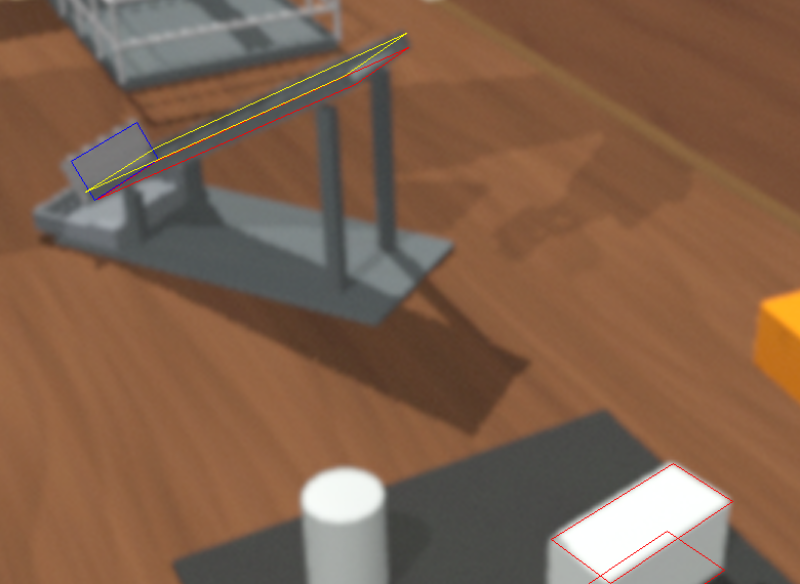

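```bash
python3 - <<'E'
from fit import *
obs=[(A(100,41),(.24,-.038,.008)),(A(87,62),(.24,-.038,0)),(A(112,238),(.24,.038,.008)),(A(652,150),(0,-.038,.03)),(A(710,330),(0,.038,.03)),(A(612,190),(0,-.032,.008)),(A(658,356),(0,.038,.008)),(E(101,268),(0,-.038,.03)),(E(220,195),(0,.038,.03)),(E(135,325),(0,-.038,0)),(E(655,52),(.24,.038,.008)),(E(565,128),(.24,-.038,0))]
p=fit(obs,deck,[.6,.25,-.9])
R,t=deck(p)
for xx in(.24,.2,.19,.17):print(xx,(R@[xx,0,.021]+t).round(4))
im=cv2.resize(S["color"][190:300,345:515,::-1],None,fx=4.7,fy=4.7,interpolation=cv2.INTER_CUBIC)
for X,col in(([(0,-.032,0),(.24,-.032,0),(.24,.032,0),(0,.032,0)],(0,0,255)),([(0,-.038,0),(0,.038,0),(0,.038,.03),(0,-.038,.03)],(255,0,0)),([(0,-.038,.008),(.24,-.038,.008),(.24,.038,.008),(0,.038,.008)],(0,255,255))):
    cv2.polylines(im,[np.int32([(proj(S,R@x+t)-[345,190])*4.7 for x in X])],True,col,1)
cv2.imwrite("pics/o3.png",im)
E
```

```text
[ 0.4998  0.2786 -0.9382] -53.8
[[-0.7, 0.3], [-0.7, -1.3], [4.9, -2.0], [0.1, -0.1], [0.3, -1.9], [0.9, 0.8], [2.2, -1.1], [1.2, -1.1], [0.0, -0.4], [2.1, 0.1], [0.5, -1.2], [1.0, 1.6]]
0.24 [0.6165 0.1194 0.1682]
0.2 [0.596  0.1474 0.1482]
0.19 [0.5909 0.1544 0.1432]
0.17 [0.5806 0.1683 0.1332]
```

View pics/o3.png

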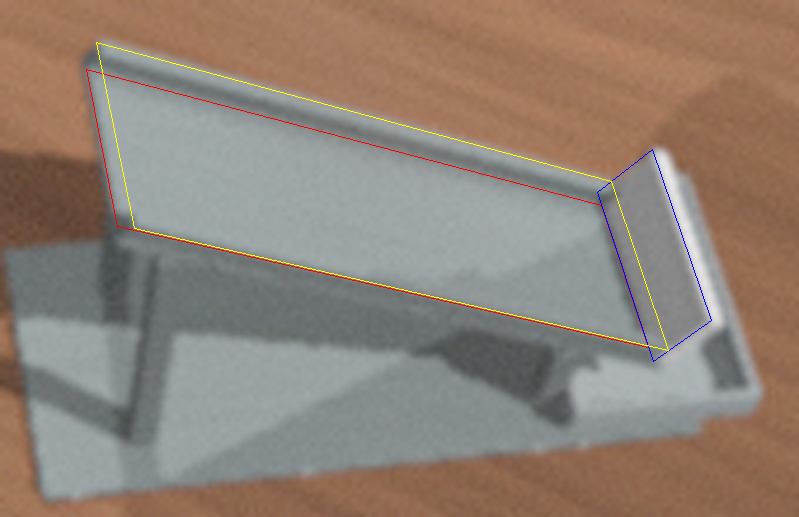

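The fit matches both views. The bar centre is (0.595,−0.203) with yaw 12°, and the deck heading is −54°. I'll move above the bar with the jaws half open, because the free space beside it is narrow.

{"op": "jog_arm", "data": {
  "rows": [
    [0.35, 0, -0.33, -0.05, 0, 0, 1],
    [0.35, 0, -0.33, -0.05, 0, 0, 1],
    [0.35, 0, -0.33, -0.05, 0, 0, 1],
    [0.35, 0, -0.33, -0.05, 0, 0, 1],
    [0.35, 0, -0.33, -0.05, 0, 0, 1],
    [0.35, 0, -0.33, -0.05, 0, 0, 1],
    [0.35, 0, -0.33, -0.05, 0, 0, 1],
    [0.35, 0, -0.33, -0.05, 0, 0, 1],
    [0.35, 0, -0.33, -0.05, 0, 0, 1],
    [0.35, 0, -0.33, -0.05, 0, 0, 1],
    [0.35, 0, -0.33, -0.1, 0, 0, 1],
    [0.35, 0, -0.33, -0.1, 0, 0, 1],
    [0.35, 0, -0.33, -0.1, 0, 0, 1],
    [0.35, 0, -0.33, -0.1, 0, 0, 1],
    [0.35, 0, -0.33, -0.1, 0, 0, 1],
    [0.35, 0, -0.33, -0.1, 0, 0, 1],
    [0.35, 0, -0.33, -0.1, 0, 0, 1],
    [0.35, 0, -0.33, -0.1, 0, 0, 1],
    [0.35, 0, -0.33, -0.1, 0, 0, 1],
    [0.35, 0, -0.33, -0.1, 0, 0, 1]
  ],
  "grip_force": 50
}}

```text
clock: 2.15
tcp_pos: [0.5998, -0.1983, 0.1858]
tool_rot: [-0.269, -3.129, -0.001]
force: [0.2, -0.4, -1.7]
gripper_width: 0.0574
grip_force: 0.0
```

{"op": "jog_arm", "data": {
  "rows": [
    [0.35, 0, 0, -0.3, 0, 0, 1],
    [0.35, 0, 0, -0.3, 0, 0, 1],
    [0.35, 0, 0, -0.3, 0, 0, 1],
    [0.35, 0, 0, -0.3, 0, 0, 1],
    [0.35, 0, 0, -0.3, 0, 0, 1],
    [0.35, 0, 0, 0, 0, 0, 0.5],
    [0.35, 0, 0, 0, 0, 0, 0],
    [0.35, 0, 0, 0, 0, 0, 0]
  ]
}}

```text
clock: 2.95
tcp_pos: [0.6, -0.198, 0.1413]
tool_rot: [0.327, -3.125, -0.0]
force: [0.0, 1.1, -0.2]
gripper_width: 0.0579
grip_force: 0.0
```

```bash
python3 - <<'E'
from fit import *
s=arm.state();R=Ro.from_rotvec(s["tool_rot"]).as_matrix()
print(s["tcp_pos"].round(4),R.round(3).tolist(),s["gripper_width"],s["joint_pos"].round(2),np.degrees(np.arctan2(R[1,1],R[0,1])))
print("core",px(S,285,170,.004),"stub top",px(S,222,124,.046))
c=cap("wrist","w1");im=c["color"][:,:,::-1].copy()
b=[.5953,-.2033,3.3524];Rb,t=bar(b)
for z in(-.021,.021):cv2.polylines(im,[np.int32([proj(c,Rb@[x,y,z]+t) for x,y in((.04,.018),(.04,-.018),(-.04,-.018),(-.04,.018))])],True,(0,0,255),1)
cv2.imwrite("pics/w1o.png",im)
E
```

```text
[ 0.6    -0.198   0.1413] [[-0.978, -0.207, -0.0], [-0.207, 0.978, 0.0], [0.0, 0.0, -1.0]] 0.05789838092935867 [-0.53  0.2   0.04  1.41  0.   -0.73] 101.9336764319416
core [ 0.494293   -0.12842259  0.004     ] stub top [ 0.48201045 -0.28468751  0.046     ]
```

View pics/w1o.png

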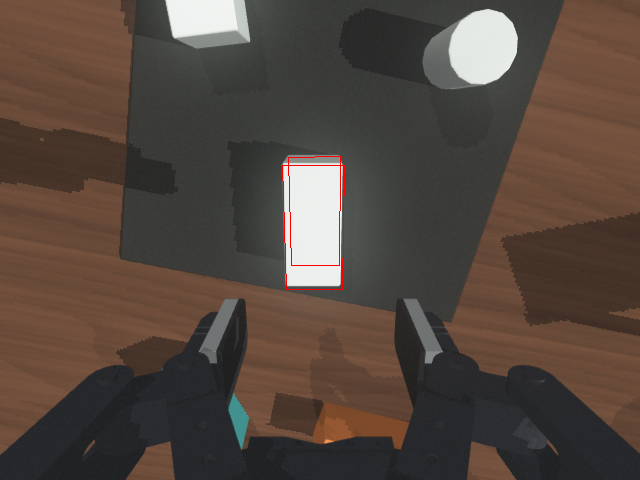

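The overlay sits on the bar within 2 mm and the sides are clear. Descending and gripping.

{"op": "jog_arm", "data": {
  "rows": [
    [0.35, -0.16, -0.17, 0, 0, 0, 0],
    [0.35, 0, 0, -0.7, 0, 0, 0],
    [0.35, 0, 0, -0.7, 0, 0, 0],
    [0.35, 0, 0, -0.7, 0, 0, 0],
    [0.35, 0, 0, -0.6, 0, 0, 0],
    [0.35, 0, 0, -0.6, 0, 0, 0],
    [0.35, 0, 0, -0.5, 0, 0, 0],
    [0.35, 0, 0, -0.35, 0, 0, 0],
    [0.35, 0, 0, 0, 0, 0, 0],
    [-1, 0, 0, 0, 0, 0, 0],
    [-1, 0, 0, 0, 0, 0, 0],
    [-1, 0, 0, 0, 0, 0, 0],
    [-1, 0, 0, 0, 0, 0, 0],
    [-1, 0, 0, 0, 0, 0, 0],
    [-1, 0, 0, 0, 0, 0, 0]
  ],
  "grip_force": 60
}}

```text
clock: 4.5
tcp_pos: [0.596, -0.2035, 0.0181]
tool_rot: [-0.328, 3.123, -0.002]
force: [-0.0, -0.3, 6.7]
gripper_width: 0.0351
grip_force: 61.8
```

{"op": "jog_arm", "data": {
  "rows": [
    [-1, 0, 0, 0.3, 0, 0, 0],
    [-1, 0, 0, 0.6, 0, 0, 0],
    [-1, 0, 0, 0.8, 0, 0, 0],
    [-1, 0, 0, 0.8, 0, 0, 0],
    [-1, 0, 0, 0.8, 0, 0, 0],
    [-1, 0, 0, 0.8, 0, 0, 0],
    [-1, 0, 0, 0.8, 0, 0, 0],
    [-1, 0, 0, 0.8, 0, 0, 0],
    [-1, 0, 0, 0.8, 0, 0, 0],
    [-1, 0, 0, 0.7, 0, 0, 0],
    [-1, 0, 0, 0.5, 0, 0, 0],
    [-1, 0, 0, 0, 0, 0, 0]
  ]
}}

```text
clock: 5.7
tcp_pos: [0.5958, -0.2034, 0.2503]
tool_rot: [-0.328, 3.122, -0.003]
force: [0.5, 0.5, -3.3]
gripper_width: 0.0354
grip_force: 60.8
```

{"op": "jog_arm", "data": {
  "rows": [
    [-1, 0, 0.6, 0, 0, 0, -1],
    [-1, 0, 0.6, 0, 0, 0, -1],
    [-1, 0, 0.6, 0, 0, 0, -1],
    [-1, 0, 0.6, 0, 0, 0, -1],
    [-1, 0, 0.6, 0, 0, 0, -1],
    [-1, 0, 0.6, 0, 0, 0, -1],
    [-1, 0, 0.6, 0, 0, 0, -1],
    [-1, 0, 0.6, 0, 0, 0, -1],
    [-1, 0, 0.6, 0, 0, 0, -1],
    [-1, 0, 0.6, 0, 0, 0, -1],
    [-1, 0, 0.6, 0, 0, 0, -1],
    [-1, 0, 0.6, 0, 0, 0, -1],
    [-1, 0, 0.6, 0, 0, 0, -1],
    [-1, 0, 0.6, 0, 0, 0, -1],
    [-1, 0, 0.6, 0, 0, 0, -1],
    [-1, 0, 0.6, 0, 0, 0, -1],
    [-1, 0, 0.6, 0, 0, 0, -0.45],
    [-1, 0, 0.6, 0, 0, 0, 0],
    [-1, 0, 0.6, 0, 0, 0, 0],
    [-1, 0, 0.4, 0, 0, 0, 0]
  ]
}}

```text
clock: 7.7
tcp_pos: [0.5945, 0.1521, 0.2465]
tool_rot: [-1.42, -2.801, 0.001]
force: [0.7, -0.3, -3.3]
gripper_width: 0.0353
grip_force: 60.8
```

{"op": "jog_arm", "data": {
  "rows": [
    [-1, 0, 0, 0, -0.807, -0.591, 0],
    [-1, 0, 0, 0, -0.807, -0.591, 0],
    [-1, 0, 0, 0, -0.807, -0.591, 0],
    [-1, 0, 0, 0, -0.807, -0.591, 0],
    [-1, 0, 0, 0, -0.807, -0.591, 0],
    [-1, 0, 0, 0, -0.807, -0.591, 0],
    [-1, 0, 0, 0, -0.807, -0.591, 0],
    [-1, 0, 0, 0, -0.404, -0.295, 0],
    [-1, 0, 0, 0, 0, 0, 0],
    [-1, 0, 0, 0, 0, 0, 0]
  ]
}}

```text
clock: 8.7
tcp_pos: [0.5948, 0.151, 0.2472]
tool_rot: [1.202, 2.371, -0.322]
force: [-0.5, -0.3, -3.6]
gripper_width: 0.0353
grip_force: 61.1
```

```bash
python3 - <<'E'
from fit import *
s=arm.state();T=Ro.from_rotvec(s["tool_rot"]).as_matrix();p=[.4998,.2786,-.9382];R,t=deck(p)
print(s["tcp_pos"].round(4),"tool in deck",(R.T@T).round(3).tolist(),s["gripper_width"],s["force"].round(1),s["joint_pos"].round(2))
tgt=R@[.19,.001,.021]+t+T[:,2]*.007
print("target",tgt.round(4),"units",((tgt-s["tcp_pos"])/.03).round(2),"rot err units",(np.degrees(Ro.from_matrix(R@np.array([[-1,0,0],[0,1,0],[0,0,-1]])@T.T).as_rotvec())/4).round(2))
# overlay of estimated bar in the scene view for checking grip
im=cap("scene","s2");x,y=330,130;m=cv2.resize(im["color"][y:y+190,x:x+250,::-1],None,fx=3.1,fy=3.1,interpolation=cv2.INTER_CUBIC)
C0=s["tcp_pos"]-T[:,2]*.007
for z in(-.021,.021):cv2.polylines(m,[np.int32([(proj(im,T@[a,b,z]+C0)-[x,y])*3.1 for a,b in((.04,.018),(.04,-.018),(-.04,-.018),(-.04,.018))])],True,(0,0,255),1)
cv2.imwrite("pics/s2o.png",m)
E
```

```text
[0.5948 0.151  0.2472] tool in deck [[-1.0, 0.0, -0.001], [0.0, 1.0, -0.001], [0.001, -0.001, -1.0]] 0.035304462112909024 [-0.5 -0.3 -3.6] [ 0.27 -0.06 -0.12  1.31 -0.48  1.16]
target [0.5937 0.1521 0.1371] units [-0.04  0.04 -3.67] rot err units [-0.01 -0.02  0.01]
```

Aligned. I'll lower to about 10 mm above the deck, then creep down watching the force.

{"op": "jog_arm", "data": {
  "rows": [
    [-1, -0.04, 0.04, -0.4, 0, 0, 0],
    [-1, 0, 0, -0.6, 0, 0, 0],
    [-1, 0, 0, -0.6, 0, 0, 0],
    [-1, 0, 0, -0.6, 0, 0, 0],
    [-1, 0, 0, -0.5, 0, 0, 0],
    [-1, 0, 0, -0.4, 0, 0, 0],
    [-1, 0, 0, -0.3, 0, 0, 0],
    [-1, 0, 0, 0, 0, 0, 0]
  ]
}}

```text
clock: 9.55
tcp_pos: [0.5933, 0.1519, 0.1442]
tool_rot: [1.202, 2.37, -0.324]
force: [-0.9, -0.2, -3.6]
gripper_width: 0.0349
grip_force: 61.1
```

{"op": "jog_arm", "data": {
  "rows": [
    [-1, 0, 0, -0.1, 0, 0, 0],
    [-1, 0, 0, -0.06, 0, 0, 0],
    [-1, 0, 0, 0, 0, 0, 0]
  ]
}}

```text
clock: 9.85
tcp_pos: [0.5942, 0.1522, 0.1414]
tool_rot: [1.202, 2.368, -0.321]
force: [0.2, -0.2, -3.6]
gripper_width: 0.0351
grip_force: 61.1
```

{"op": "jog_arm", "data": {
  "rows": [
    [-1, 0, 0, -0.05, 0, 0, 0],
    [-1, 0, 0, 0, 0, 0, 0],
    [-1, 0, 0, 0, 0, 0, 0]
  ]
}}

```text
clock: 10.15
tcp_pos: [0.5941, 0.1521, 0.1396]
tool_rot: [1.202, 2.369, -0.322]
force: [0.0, 0.4, -3.0]
gripper_width: 0.035
grip_force: 61.1
```

{"op": "jog_arm", "data": {
  "rows": [
    [-1, 0, 0, -0.04, 0, 0, 0],
    [-1, 0, 0, 0, 0, 0, 0],
    [-1, 0, 0, 0, 0, 0, 0]
  ]
}}

```text
clock: 10.45
tcp_pos: [0.594, 0.1521, 0.1383]
tool_rot: [1.202, 2.369, -0.322]
force: [-0.2, 1.0, -3.6]
gripper_width: 0.0352
grip_force: 61.1
```

{"op": "jog_arm", "data": {
  "rows": [
    [-1, 0, 0, -0.03, 0, 0, 0],
    [-1, 0, 0, 0, 0, 0, 0],
    [-1, 0, 0, 0, 0, 0, 0]
  ]
}}

```text
clock: 10.75
tcp_pos: [0.5941, 0.1521, 0.1379]
tool_rot: [1.201, 2.368, -0.322]
force: [-3.1, 0.6, 1.1]
gripper_width: 0.0349
grip_force: 61.6
```

Contact came at the expected height. Releasing, then retreating square to the deck.

{"op": "jog_arm", "data": {
  "rows": [
    [0.7, 0, 0, 0, 0, 0, 0],
    [0.7, 0, 0, 0, 0, 0, 0],
    [0.7, 0, 0, 0, 0, 0, 0],
    [0.7, 0, 0, 0, 0, 0, 0],
    [0.7, 0, 0, 0, 0, 0, 0],
    [0.7, 0, 0, 0, 0, 0, 0],
    [0.7, 0, 0, 0, 0, 0, 0],
    [0.7, 0, 0, 0, 0, 0, 0],
    [0.7, 0, 0, 0, 0, 0, 0],
    [0.7, 0, 0, 0, 0, 0, 0],
    [0.7, -0.1, 0.15, 0.3, 0, 0, 0],
    [0.7, -0.15, 0.2, 0.43, 0, 0, 0],
    [0.7, -0.15, 0.2, 0.43, 0, 0, 0],
    [0.7, -0.15, 0.2, 0.43, 0, 0, 0],
    [0.7, -0.15, 0.2, 0.43, 0, 0, 0],
    [0.7, 0, 0, 0.6, 0, 0, 0],
    [0.7, 0, -0.5, 0.6, 0, 0, 0],
    [0.7, 0, -0.5, 0.6, 0, 0, 0],
    [0.7, 0, -0.5, 0, 0, 0, 0],
    [0.7, 0, 0, 0, 0, 0, 0]
  ]
}}

```text
clock: 12.75
tcp_pos: [0.5732, 0.1338, 0.2527]
tool_rot: [1.204, 2.367, -0.322]
force: [-1.1, 0.1, -0.3]
gripper_width: 0.0724
grip_force: 0.0
```

```bash
python3 - <<'E'
from h import *
s=arm.state();print(s["clock"],s["tcp_pos"].round(3),s["force"].round(1))
a=cap("scene","f1")["color"][130:310,190:520,::-1];b=cap("side","f2")["color"][130:260,160:330,::-1]
a=cv2.resize(a,(600,327),interpolation=cv2.INTER_CUBIC);b=cv2.resize(b,(340,260),interpolation=cv2.INTER_CUBIC)
m=np.zeros((590,600,3),np.uint8);m[:327]=a;m[329:589,:340]=b;cv2.imwrite("pics/fin.png",m)
E
```

```text
12.75 [0.573 0.134 0.253] [-1.1  0.1 -0.3]
```

View pics/fin.png

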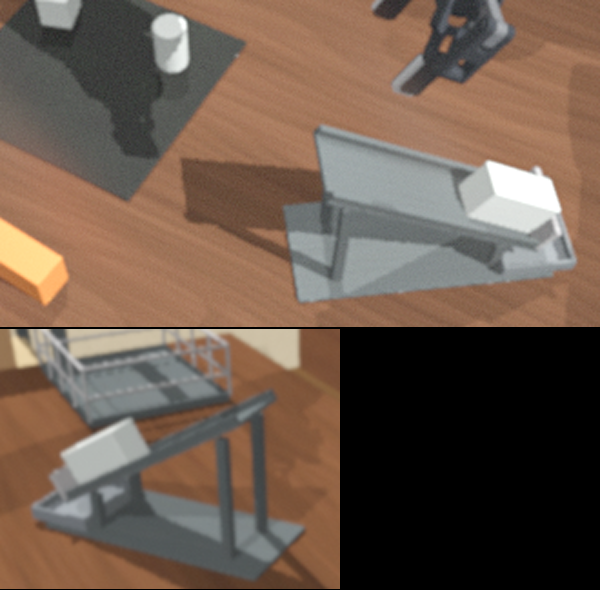

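The bar rests lengthwise on the deck against the stop, at about (510,195) in the picture. The core is undisturbed, the part of the stub in view looks unmoved, and the gripper is clear. Handing in.

```bash
python3 -c "
from bench import arm
print(arm.close_job())"
```

```text
the job is handed in; nothing more can be done
None
```

The bar was let go at the upper end of the slide, slid down by itself and rests against the stop; the stub and core were not touched, and the job was handed in at about 13 s on the robot's clock.

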